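# Clip the spares case shut in the network closet

## Robot

A 6-joint arm with a two-finger parallel gripper is mounted at the origin on the work surface. World frame = base frame: x ahead of the robot, y to its left, z up, the work surface at z = 0. Lengths are in mm, angles in rad, forces in N, time in s.
With the tool pointing down it reaches from about 325 to 900 mm from the base axis. Payload 6.1 kg.
Tool frame: the origin (TCP) lies midway between the tips of the shut fingers; the grasp point (between the pads) lies 19 mm behind it; z points along the fingers, y is the line along which they close (so a half turn about z gives the same grasp; the last joint's range is limited). The gripper opens to 85 mm and grips with 20 to 120 N. Pads are 22 mm wide; open, the fingers measure 114 mm over their backs; the gripper's body (76 mm by 85 mm) begins 54 mm behind the grasp point. The pads swing forward as they close: fully open they stand 13 mm farther back than shut.
Start: joints at [1.169, 0.22, 1.526, -0, 1.395, -0.126], TCP at [170.197, 601.372, 231.3] pointing down, gripper open.
Joint ranges: [-2.98, 2.98], [-0.91, 2.08], [0.09, 2.57], [-1.24, 4.39], [0.2, 2.65], [-2.68, 2.68]. Speed limits (rad/s): [2.57, 2.57, 3.01, 3.14, 3.14, 3.14].

## Interface

Orientations are given as a unit quaternion [x, y, z, w].
In Python, from cell import get_obs, imaging, order gives the robot as it stands.
- The arm moves only by the shell command python3 -m handwheel 'ROWS' [FORCE]. ROWS is JSON, a list that holds one entry, the list of rows, each a list of 7 numbers: the turn, a rotation vector about the world's x, y, z in rad, then the shift along the world's x, y, z in m, then the finger opening in m, from 0 to 0.0854. In form: [[[wx, wy, wz, tx, ty, tz, fingers], ...]]. A call has exactly 8 rows; each row shifts and turns the commanded pose from where the row before left it; what a row does not reach is not made up. A row lasts 1/10 s, in which the tool goes at most 50 mm and 8.59 degrees, less where a joint would pass 70% of its speed; a pose out of reach is approached as far as the arm can. A call is refused whole if a number of a shift passes 0.05 or a number of a turn 0.15, either way. A call with a gripper value outside its range is refused whole. The fingers move at their own pace and stop on an object; FORCE is the grip in N (left out, the last holds). Time passes only in rows, so rows that do not move let the fingers close, or fill a call up. It gives the time, the measured TCP pose, the force, the opening and the grip force at its end, in the units of the state.
- get_obs(): the state, without advancing time (a new reading comes with each control period).
- imaging.camera(name): name is "scene" or "side" or "wrist"; returns a dict with "color" (480x640x3 uint8, blue, green, red), "camera_matrix" (3x3 intrinsics, pixels), "rvec" (rotation vector, rad) and "tvec" (3), from world to camera coordinates, as OpenCV has them. Camera axes: x right, y down, z forward; pixel columns grow to the right and rows downward; lengths in mm; the calibration is good to about 2 mm. A picture is of the moment at which its call begins. There is no depth.
- order.job_done(): hands the job in; it is judged then, once.
The state is a dict: "t": time; "joint_pos": joint angles; "joint_velocities": joint speeds; "joint_torque": joint torques, N m; "tool_pos": TCP position; "eef_rot": TCP orientation; "wrist_force": force on the tool from outside, world axes, zero at the start; "torque": the same for the moment, N m; "width": finger opening in mm; "finger_force": force on a finger pad.
Only numpy, scipy, OpenCV 4.12 (cv2) and the standard library are available. Lean on these libraries where they do the work, as an engineer would, in place of code of your own. Each camera call takes 0.05 s, during which the arm holds its last target. There are 200 camera calls.

## Task

The lid of the large spares case is on, but its three clips still stick out. Fold the three clips, on the front and on both ends, all the way down so that each lies flat against the wall of the case, and leave them so.

Things in the scene. Friction and masses are not known exactly. Their poses are not given: they have to be found in the camera images.
- case: The large closed case (a 100 mm square one is not part of the job): grey tub, white flat lid, 140 (x) x 200 (y) x 90 mm high, too heavy to budge. Origin: centre of underside. x runs from its front (clip; faces the robot within 26 deg) to its back (lid hinges, no clip), y to its left end, z up. Lid edge 4 mm outside the tub walls. Table clear 40 mm or more straight out from the clip tips.
- clip_front (a joint): The front clip: stiff black flap 56 mm wide, 39 mm from hinge to tip, 4 mm thick (2 mm either side of the hinge line). Hinge line level along the wall, in the case frame at x = -74 mm, z = 81 mm, centred at y = 0; opens to -x. Angle in rad: 0 = hanging flat on the wall (hard stop), 1.57 = straight out level, more = raised. Starts at 1.4 to 2.2, stays where left (friction, under 2 N at the tip); push the tip down, then in.
- clip_left (a joint): The left end clip: stiff black flap 56 mm wide, 39 mm from hinge to tip, 4 mm thick (2 mm either side of the hinge line). Hinge line level along the wall, in the case frame at y = +104 mm, z = 81 mm, centred at x = 0; opens to +y. Angle in rad: 0 = hanging flat on the wall (hard stop), 1.57 = straight out level, more = raised. Starts at 1.4 to 2.2, stays where left (friction, under 2 N at the tip); push the tip down, then in.
- clip_right (a joint): The right end clip: stiff black flap 56 mm wide, 39 mm from hinge to tip, 4 mm thick (2 mm either side of the hinge line). Hinge line level along the wall, in the case frame at y = -104 mm, z = 81 mm, centred at x = 0; opens to -y. Angle in rad: 0 = hanging flat on the wall (hard stop), 1.57 = straight out level, more = raised. Starts at 1.4 to 2.2, stays where left (friction, under 2 N at the tip); push the tip down, then in.
There are look-alikes about, which are no part of the job. Leave any blue or turquoise look-alike of the case alone.

How it is judged:
By the outcome, as a careful person would: the job done as asked, in the order asked, and still so for the second after the job is handed in, with the robot touching nothing.
It also fails if it takes over 42 s, if anything falls off the work surface, if the arm or the gripper's body presses on something with over 40 N, if the wrist force passes 120 N, or if a joint passes its speed limit or range.

## Working session

There is one attempt and no reset: what is moved stays moved. The work goes in short steps, Python scripts to look and compute and a shell command to move; the robot and the scene stay as the last step left them, time stands still between calls to the robot, and variables do not carry over. Pictures are saved under pics/ and viewed, at most 10 in all, crops included, and the job is handed in when it is done.

```bash
mkdir -p pics; ls; python3 - <<'E'
from cell import get_obs, imaging
import cv2,pickle
d={}
for n in("scene","side","wrist"):
    c=imaging.camera(n);d[n]=c;cv2.imwrite(f"pics/{n}0.png",c["color"])
pickle.dump(d,open("d0.pkl","wb"))
o=get_obs();print(o["t"],o["tool_pos"],o["eef_rot"],o["wrist_force"],o["width"])
E
```

```text
pics
0.15 [170.00299869 600.94519224 230.44414994] [ 1.37458878e-01  9.90507185e-01 -7.31195858e-04 -1.94410240e-04] [ 0.07157329 -0.21734786  0.23590323] 85.45808899696264
```

View pics/scene0.png

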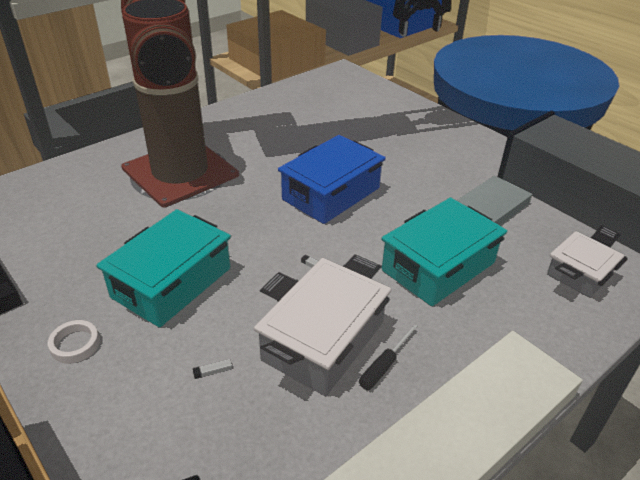

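View pics/side0.png

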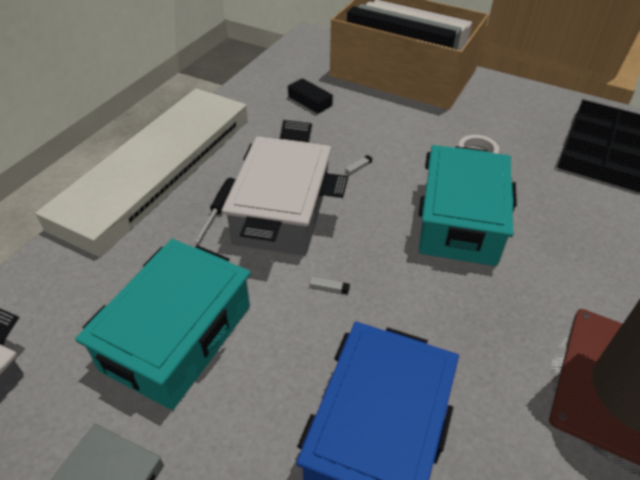

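The large case is the white-lidded one, at scene (325,310) and side (280,180). The other candidates are the small white case at scene (588,257), turquoise cases at (165,250) and (445,240), and a blue one at (333,165). Its clips are at scene (278,287), (362,265) and (283,352), and at side (335,185), (262,229) and (296,130). Next I'll measure the lid.

```bash
cat > h.py <<'E'
import cv2,numpy as np
def ray(c,px):
    K,R,t=c["camera_matrix"],cv2.Rodrigues(np.array(c["rvec"]))[0],np.array(c["tvec"]).ravel()
    d=R.T@np.linalg.inv(K)@np.array([px[0],px[1],1.]); return -R.T@t,d
def onz(c,px,z):
    o,d=ray(c,px); return o+d*(z-o[2])/d[2]
def proj(c,P):
    return cv2.projectPoints(np.float64(P).reshape(-1,1,3),np.float64(c["rvec"]),np.float64(c["tvec"]),np.float64(c["camera_matrix"]),None)[0].reshape(-1,2)
E
python3 - <<'E'
from h import *;import pickle
d=pickle.load(open("d0.pkl","rb"))
for n,s in(("scene",(325,310)),("side",(280,180))):
    c=d[n];im=c["color"];hsv=cv2.cvtColor(im,cv2.COLOR_BGR2HSV)
    print(n,hsv[s[1],s[0]],"cam",ray(c,s)[0].round())
    m=((hsv[...,2]>165)&(hsv[...,1]<60)).astype(np.uint8)
    m=cv2.morphologyEx(m,cv2.MORPH_CLOSE,np.ones((5,5)))
    k,l,st,_=cv2.connectedComponentsWithStats(m);i=l[s[1],s[0]];print(st[i])
    ct=max(cv2.findContours((l==i).astype(np.uint8),cv2.RETR_EXTERNAL,cv2.CHAIN_APPROX_NONE)[0],key=cv2.contourArea)
    P=np.array([onz(c,p[0],90)[:2] for p in ct],np.float32)
    (cx,cy),sz,a=cv2.minAreaRect(P);print(cx,cy,sz,a)
    print(cv2.boxPoints(((cx,cy),sz,a)).round())
    x,y=s;cr=cv2.resize(im[y-90:y+90,x-100:x+100],(600,540));cv2.imwrite(f"pics/{n}c.png",cr)
a=cv2.imread("pics/scenec.png");b=cv2.imread("pics/sidec.png");cv2.imwrite("pics/cc.png",cv2.resize(np.hstack([a,b]),(800,360)))
E
```

```text
scene [  8  15 201] cam [1106. -528.  789.]
[ 254  257  137  110 7853]
604.2093505859375 -80.68372344970703 (154.86709594726562, 199.50782775878906) 16.8287296295166
[[ 501.   -8.]
 [ 559. -199.]
 [ 707. -154.]
 [ 649.   37.]]
side [ 14  18 182] cam [217. 528. 692.]
[ 224  137  106   85 6201]
604.3179931640625 -69.57495880126953 (135.03466796875, 195.114990234375) 16.757505416870117
[[ 512.    4.]
 [ 568. -182.]
 [ 697. -144.]
 [ 641.   43.]]
```

View pics/cc.png

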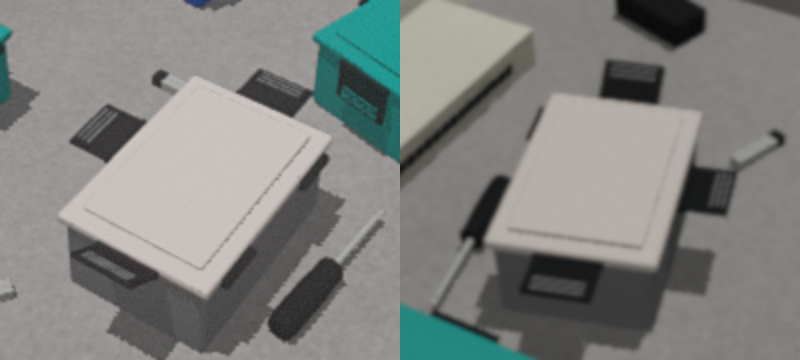

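The crops confirm the choice: a white lid on a grey tub, with three black flaps out. The next step is to triangulate the lid corners and clip tips from both views.

```bash
python3 - <<'E'
from h import *;import pickle
d=pickle.load(open("d0.pkl","rb"));S,D=d["scene"],d["side"]
def tri(a,b):
    o1,d1=ray(S,a);o2,d2=ray(D,b);d1/=np.linalg.norm(d1);d2/=np.linalg.norm(d2)
    s=np.linalg.lstsq(np.c_[d1,-d2],o2-o1,rcond=None)[0];p,q=o1+d1*s[0],o2+d2*s[1]
    return (p+q)/2,np.linalg.norm(p-q)
pts={"LF":((322.5,258.5),(310,221)),"RF":((256,328.5),(331,145)),"RB":((329,366),(257.5,137.5)),"LB":((390,289),(223.5,211.5))}
C=np.array([tri(*v)[0] for v in pts.values()])
for k,v in pts.items(): p,g=tri(*v);print(k,p.round(),g.round(1),onz(S,v[0],90).round(),onz(D,v[1],90).round())
c=C.mean(0);ex=C[2]+C[3]-C[0]-C[1];ey=C[0]+C[3]-C[1]-C[2]
print("centre",c,"sizes",np.linalg.norm(ex)/2,np.linalg.norm(ey)/2,"yaw",np.degrees([np.arctan2(ex[1],ex[0]),np.arctan2(-ey[0],ey[1])]))
for k,v in {"Ftip_r":((260,291),(348.5,176)),"Ftip_l":((278.5,272.5),(343.5,196.5)),"Ltip_f":((354,255),(276,240)),"Ltip_b":((381,267.5),(241,235)),"Rtip_b":((286,364),(283.5,120)),"Rtip_f":((261,345),(311.5,123))}.items():
    p,g=tri(*v);q=p-c;y=np.arctan2(ex[1]-ey[0],ex[0]+ey[1]);print(k,p.round(),g.round(1),"case:",(np.cos(y)*q[0]+np.sin(y)*q[1]).round(),(-np.sin(y)*q[0]+np.cos(y)*q[1]).round())
E
```

```text
LF [514.  -2.  84.] 6.8 [522.  -5.  90.] [509.   0.  90.]
RF [ 573. -189.   84.] 6.4 [ 581. -191.   90.] [ 567. -185.   90.]
RB [ 701. -148.   83.] 4.2 [ 706. -150.   90.] [ 693. -141.   90.]
LB [644.  40.  81.] 2.0 [650.  33.  90.] [637.  46.  90.]
centre [607.71345953 -74.79768156  83.06792867] sizes 135.32598634511848 195.86295108055285 yaw [17.93267416 17.24427192]
Ftip_r [ 509. -133.   80.] 2.7 case: -112.0 -25.0
Ftip_l [493. -82.  81.] 2.6 case: -112.0 28.0
Ltip_f [540.  52.  80.] 3.1 case: -26.0 142.0
Ltip_b [593.  68.  78.] 3.5 case: 29.0 140.0
Rtip_b [ 672. -200.   99.] 3.7 case: 23.0 -139.0
Rtip_f [ 621. -210.  103.] 0.8 case: -28.0 -133.0
```

Lid size, tip positions and reach all agree. The case centre is about (608,-75) with yaw about 17.5°. I'll do the front first: shut the fingers, turn +0.58 about z and travel high.

```bash
python3 -m handwheel '[[[0,0,0.145,0.0215,-0.044,0,0],[0,0,0.145,0.0215,-0.044,0,0],[0,0,0.145,0.0215,-0.044,0,0],[0,0,0.145,0.0215,-0.044,0,0],[0,0,0,0.0215,-0.044,0,0],[0,0,0,0.0215,-0.044,0,0],[0,0,0,0.0215,-0.044,0,0],[0,0,0,0.0215,-0.044,0,0]]]' 40
python3 -m handwheel '[[[0,0,0,0.0215,-0.044,0,0],[0,0,0,0.0215,-0.044,0,0],[0,0,0,0.0215,-0.044,0,0],[0,0,0,0.0215,-0.044,0,0],[0,0,0,0.0215,-0.044,0,0],[0,0,0,0.0215,-0.044,0,0],[0,0,0,0.0215,-0.044,0,0],[0,0,0,0.0215,-0.044,0,0]]]'
python3 - <<'E'
from cell import get_obs,imaging;import cv2
o=get_obs();print(o["t"],o["tool_pos"],o["eef_rot"],o["width"])
c=imaging.camera("wrist");cv2.imwrite("pics/w1.png",c["color"])
E
```

```text
t: 0.95
tool_pos: [341.2, 250.6, 231.3]
eef_rot: [-0.147, 0.989, 0.0, 0.0]
wrist_force: [1.1, -0.3, 0.7]
width: 0.2
finger_force: 0.0
t: 1.75
tool_pos: [513.3, -101.7, 231.2]
eef_rot: [-0.146, 0.989, 0.0, 0.0]
wrist_force: [0.2, 0.4, -0.2]
width: 0.4
finger_force: 0.0
1.75 [ 513.29163155 -101.68127859  231.16514907] [-1.46440160e-01  9.89219527e-01  8.52618183e-05  7.55510100e-06] 0.3663735297452978
```

View pics/w1.png

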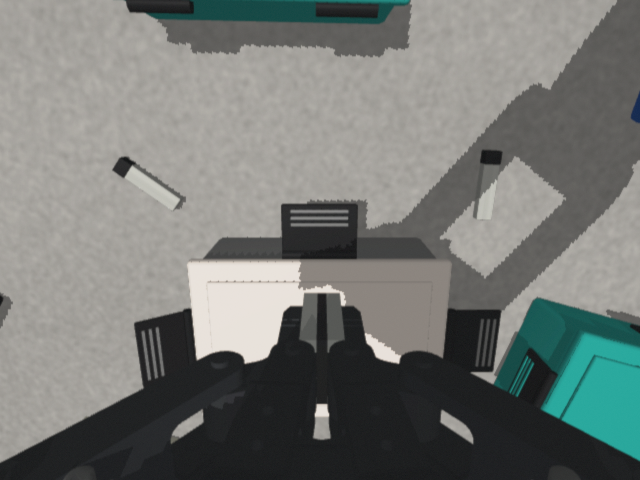

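The wrist view shows the tool aligned with the case: lid front corners at (190,262) and (451,260), front tip corners at (281,204) and (357,204). I'll cross-check these against my estimate.

```bash
python3 - <<'E'
from h import *;from cell import imaging
c=imaging.camera("wrist")
for p,z in(((190,262),90),((451,260),90),((281,204),86),((357,204),86),((136,322),100),((500,310),86)): print(p,onz(c,p,z).round(1))
a,b=onz(c,(190,262),90),onz(c,(451,260),90);u=b-a;L=np.linalg.norm(u);u/=L;n=np.array([u[1],-u[0],0])
print(L,np.degrees(np.arctan2(-u[0],u[1])),"centre",(a+b)/2+70*n)
E
```

```text
(190, 262) [ 571.7 -193.2   90. ]
(451, 260) [515.2 -10.2  90. ]
(281, 204) [ 511.5 -140.5   86. ]
(357, 204) [495.9 -88.4  86. ]
(136, 322) [ 625.4 -220.   100. ]
(500, 310) [543.3  42.8  86. ]
191.59275415356285 17.16410846302452 centre [610.31067801 -81.02839151  90.        ]
```

```bash
python3 -m handwheel '[[[0,0,0,0.0005,-0.006,-0.045,0],[0,0,0,0,0,-0.045,0],[0,0,0,0,0,-0.02,0],[0,0,0,0,0,-0.02,0],[0,0,0,0,0,-0.02,0],[0,0,0,0,0,-0.015,0],[0,0,0,0,0,-0.012,0],[0,0,0,0,0,-0.006,0]]]'
python3 -m handwheel '[[[0,0,0,0.002,0.0006,0,0],[0,0,0,0.002,0.0006,0,0],[0,0,0,0.002,0.0006,0,0],[0,0,0,0.001,0.0003,0,0],[0,0,0,0.001,0.0003,0,0],[0,0,0,0,0,0,0],[0,0,0,0,0,0,0],[0,0,0,0,0,0,0]]]'
```

```text
t: 2.65
tool_pos: [512.8, -105.2, 47.3]
eef_rot: [-0.147, 0.989, 0.0, -0.001]
wrist_force: [-0.7, -0.6, 0.7]
width: 0.0
finger_force: 0.3
t: 3.45
tool_pos: [521.7, -103.3, 48.6]
eef_rot: [-0.147, 0.989, -0.0, 0.0]
wrist_force: [-0.6, 0.1, 0.3]
width: 0.0
finger_force: 0.0
```

```bash
python3 -m handwheel '[[[0,0,0,0.001,0.0003,0,0],[0,0,0,0.001,0.0003,0,0],[0,0,0,0.001,0.0003,0,0],[0,0,0,0.001,0.0003,0,0],[0,0,0,0,0,0,0],[0,0,0,0,0,0,0],[0,0,0,0,0,0,0],[0,0,0,0,0,0,0]]]'
python3 - <<'E'
from cell import imaging;import cv2
c=imaging.camera("side");cv2.imwrite("pics/s2.png",cv2.resize(c["color"][100:280,180:380],(600,540),interpolation=cv2.INTER_CUBIC))
E
```

```text
t: 4.25
tool_pos: [525.5, -102.0, 48.4]
eef_rot: [-0.147, 0.989, -0.0, 0.0]
wrist_force: [-0.1, -0.1, -0.6]
width: -0.2
finger_force: 0.2
```

View pics/s2.png

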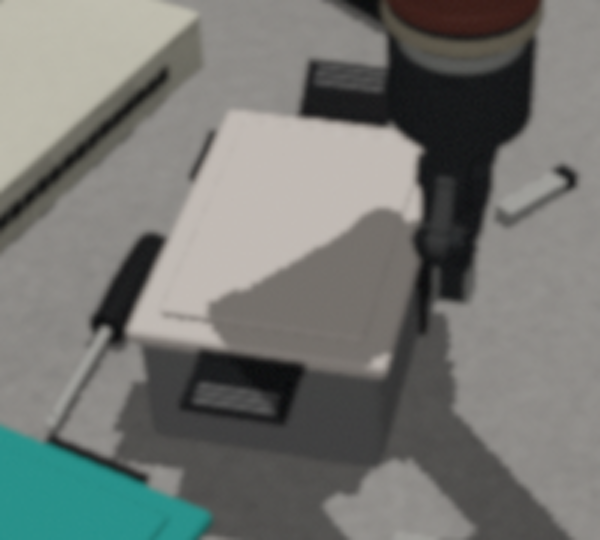

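The fingers stand outside the front flap, which is nearly down (crop 425,300). There's no resistance yet, so I keep pressing in.

```bash
python3 -m handwheel '[[[0,0,0,0.001,0.0003,0,0],[0,0,0,0.001,0.0003,0,0],[0,0,0,0.001,0.0003,0,0],[0,0,0,0,0,0,0],[0,0,0,0,0,0,0],[0,0,0,0,0,0,0],[0,0,0,0,0,0,0],[0,0,0,0,0,0,0]]]'

```

```text
t: 5.1
tool_pos: [526.6, -101.6, 48.3]
eef_rot: [-0.147, 0.989, 0.0, -0.002]
wrist_force: [-9.4, -2.4, 6.3]
width: 0.2
finger_force: 4.8
```

```bash
python3 -m handwheel '[[[0,0,0,0.001,0.0003,0,0],[0,0,0,0.001,0.0003,0,0],[0,0,0,0.001,0.0003,0,0],[0,0,0,0,0,0,0],[0,0,0,0,0,0,0],[0,0,0,0,0,0,0],[0,0,0,0,0,0,0],[0,0,0,0,0,0,0]]]'

```

```text
t: 5.9
tool_pos: [526.7, -101.6, 48.2]
eef_rot: [-0.147, 0.989, 0.0, -0.005]
wrist_force: [-23.0, -6.9, 17.7]
width: 0.0
finger_force: 11.8
```

The front clip is on its hard stop at 23 N. I back straight out, go up and move over to the left end.

```bash
python3 -m handwheel '[[[0,0,0,-0.019,-0.006,0,0],[0,0,0,-0.005,-0.0015,0.01,0],[0,0,0,0,0,0.045,0],[0,0,0,0,0,0.045,0],[0,0,0,0.0162,0.0395,0.005,0],[0,0,0,0.0162,0.0395,0,0],[0,0,0,0.0162,0.0395,0,0],[0,0,0,0.0162,0.0395,0,0]]]'

```

```text
t: 6.7
tool_pos: [573.7, 52.1, 155.0]
eef_rot: [-0.146, 0.989, -0.0, 0.001]
wrist_force: [1.1, -0.8, 0.5]
width: -0.1
finger_force: 0.0
```

```bash
python3 -m handwheel '[[[0,0,0,0,0,-0.03,0],[0,0,0,0,0,-0.02,0],[0,0,0,0,0,-0.015,0],[0,0,0,0,0,-0.015,0],[0,0,0,0,0,-0.01,0],[0,0,0,0,0,-0.01,0],[0,0,0,0,0,-0.005,0],[0,0,0,0,0,0,0]]]'
python3 - <<'E'
from cell import imaging;import cv2
c=imaging.camera("side");cv2.imwrite("pics/s3.png",cv2.resize(c["color"][100:280,180:380],(600,540),interpolation=cv2.INTER_CUBIC))
E
```

```text
t: 7.5
tool_pos: [571.8, 50.0, 47.7]
eef_rot: [-0.146, 0.989, 0.0, -0.001]
wrist_force: [-0.6, -0.0, -0.3]
width: -0.1
finger_force: 0.0
```

View pics/s3.png

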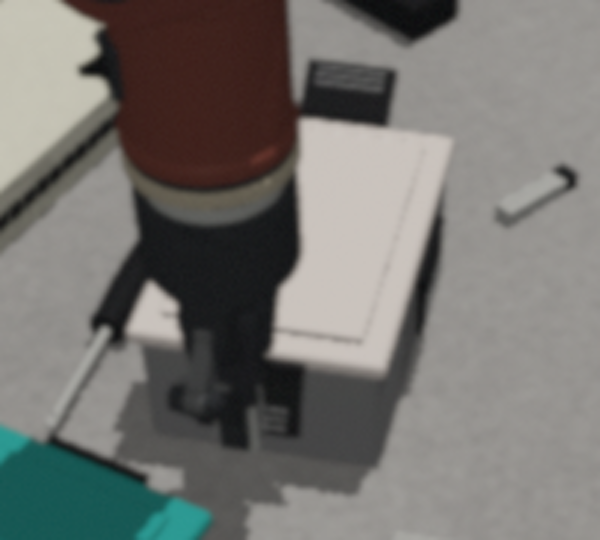

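The front clip now hangs flat (crop 430,270), and the fingers are outside the left flap. Now I move in, about 12 mm.

```bash
python3 -m handwheel '[[[0,0,0,0.001,-0.003,0,0],[0,0,0,0.001,-0.003,0,0],[0,0,0,0.001,-0.003,0,0],[0,0,0,0.0003,-0.001,0,0],[0,0,0,0.0003,-0.001,0,0],[0,0,0,0,0,0,0],[0,0,0,0,0,0,0],[0,0,0,0,0,0,0]]]'

```

```text
t: 8.35
tool_pos: [575.6, 40.4, 48.5]
eef_rot: [-0.147, 0.989, 0.001, -0.0]
wrist_force: [-1.7, 6.1, 1.6]
width: -0.1
finger_force: 3.2
```

```bash
python3 -m handwheel '[[[0,0,0,0.0003,-0.001,0,0],[0,0,0,0.0003,-0.001,0,0],[0,0,0,0.0003,-0.001,0,0],[0,0,0,0,0,0,0],[0,0,0,0,0,0,0],[0,0,0,0,0,0,0],[0,0,0,0,0,0,0],[0,0,0,0,0,0,0]]]'

```

```text
t: 9.15
tool_pos: [575.6, 40.2, 48.6]
eef_rot: [-0.147, 0.989, 0.003, -0.001]
wrist_force: [-4.9, 17.4, 4.6]
width: -0.0
finger_force: 8.8
```

```bash
python3 -m handwheel '[[[0,0,0,0.0003,-0.001,0,0],[0,0,0,0.0003,-0.001,0,0],[0,0,0,0.0003,-0.001,0,0],[0,0,0,0,0,0,0],[0,0,0,0,0,0,0],[0,0,0,0,0,0,0],[0,0,0,0,0,0,0],[0,0,0,0,0,0,0]]]'

```

```text
t: 9.95
tool_pos: [575.6, 40.1, 48.6]
eef_rot: [-0.147, 0.989, 0.005, -0.001]
wrist_force: [-7.8, 27.0, 8.8]
width: -0.1
finger_force: 14.4
```

The left clip is on its stop at 28 N. I back out, go up over the lid and move to the right end.

```bash
python3 -m handwheel '[[[0,0,0,-0.006,0.018,0,0],[0,0,0,-0.002,0.006,0.01,0],[0,0,0,0,0,0.045,0],[0,0,0,0,0,0.045,0],[0,0,0,0.0133,-0.0435,0.01,0],[0,0,0,0.0133,-0.0435,0,0],[0,0,0,0.0133,-0.0435,0,0],[0,0,0,0.0133,-0.0435,0,0]]]'

```

```text
t: 10.75
tool_pos: [623.6, -119.5, 160.1]
eef_rot: [-0.147, 0.989, -0.001, 0.001]
wrist_force: [0.0, 1.4, 0.4]
width: -0.3
finger_force: 0.0
```

```bash
python3 -m handwheel '[[[0,0,0,0.0133,-0.0435,0,0],[0,0,0,0.0133,-0.0435,0,0],[0,0,0,0,0,0,0],[0,0,0,0,0,-0.02,0],[0,0,0,0,0,-0.015,0],[0,0,0,0,0,-0.01,0],[0,0,0,0,0,0,0],[0,0,0,0,0,0,0]]]'

```

```text
t: 11.55
tool_pos: [649.4, -203.3, 113.5]
eef_rot: [-0.147, 0.989, 0.0, -0.0]
wrist_force: [1.1, -0.3, 0.0]
width: -0.1
finger_force: 0.0
```

```bash
python3 -m handwheel '[[[0,0,0,0,0,-0.01,0],[0,0,0,0,0,-0.01,0],[0,0,0,0,0,-0.01,0],[0,0,0,0,0,-0.01,0],[0,0,0,0,0,-0.01,0],[0,0,0,0,0,-0.01,0],[0,0,0,0,0,-0.006,0],[0,0,0,0,0,0,0]]]'

```

```text
t: 12.35
tool_pos: [648.4, -203.3, 45.6]
eef_rot: [-0.147, 0.989, 0.001, -0.001]
wrist_force: [-1.2, 0.2, 0.7]
width: 0.4
finger_force: 0.0
```

```bash
python3 -m handwheel '[[[0,0,0,-0.001,0.003,0,0],[0,0,0,-0.001,0.003,0,0],[0,0,0,-0.001,0.003,0,0],[0,0,0,-0.0003,0.001,0,0],[0,0,0,0,0,0,0],[0,0,0,0,0,0,0],[0,0,0,0,0,0,0],[0,0,0,0,0,0,0]]]'

```

```text
t: 13.15
tool_pos: [646.0, -193.7, 47.3]
eef_rot: [-0.147, 0.989, 0.0, -0.0]
wrist_force: [-0.4, -0.0, 0.6]
width: 0.2
finger_force: 0.0
```

```bash
python3 -m handwheel '[[[0,0,0,-0.0003,0.001,0,0],[0,0,0,-0.0003,0.001,0,0],[0,0,0,-0.0003,0.001,0,0],[0,0,0,0,0,0,0],[0,0,0,0,0,0,0],[0,0,0,0,0,0,0],[0,0,0,0,0,0,0],[0,0,0,0,0,0,0]]]'

```

```text
t: 13.95
tool_pos: [645.2, -190.6, 47.4]
eef_rot: [-0.147, 0.989, 0.0, -0.0]
wrist_force: [-1.3, -0.4, -0.2]
width: 0.1
finger_force: 0.1
```

```bash
python3 -m handwheel '[[[0,0,0,-0.0003,0.001,0,0],[0,0,0,-0.0003,0.001,0,0],[0,0,0,-0.0003,0.001,0,0],[0,0,0,0,0,0,0],[0,0,0,0,0,0,0],[0,0,0,0,0,0,0],[0,0,0,0,0,0,0],[0,0,0,0,0,0,0]]]'

```

```text
t: 14.75
tool_pos: [644.7, -189.0, 47.4]
eef_rot: [-0.146, 0.989, -0.001, 0.001]
wrist_force: [1.3, -4.8, -3.3]
width: 0.1
finger_force: 3.0
```

```bash
python3 -m handwheel '[[[0,0,0,-0.0006,0.002,0,0],[0,0,0,-0.0006,0.002,0,0],[0,0,0,-0.0003,0.001,0,0],[0,0,0,0,0,0,0],[0,0,0,0,0,0,0],[0,0,0,0,0,0,0],[0,0,0,0,0,0,0],[0,0,0,0,0,0,0]]]'

```

```text
t: 15.55
tool_pos: [644.7, -188.9, 47.6]
eef_rot: [-0.146, 0.989, -0.005, 0.002]
wrist_force: [8.6, -20.0, -11.8]
width: -0.1
finger_force: 11.0
```

```bash
python3 -m handwheel '[[[0,0,0,0.006,-0.018,0,0],[0,0,0,0.004,-0.012,0,0],[0,0,0,0,0,0.045,0],[0,0,0,0,0,0.045,0],[0,0,0,0,0,0.045,0],[0,0,0,-0.03,-0.035,0.02,0],[0,0,0,-0.03,-0.035,0.02,0],[0,0,0,-0.03,-0.035,0.02,0]]]'
python3 - <<'E'
from cell import imaging;import cv2,numpy as np
r=[]
for n,(x,y) in (("scene",(325,310)),("side",(280,180))):
    c=imaging.camera(n)["color"];r.append(cv2.resize(c[y-90:y+90,x-80:x+80],(400,450),interpolation=cv2.INTER_CUBIC))
cv2.imwrite("pics/fin.png",np.hstack(r))
E
```

```text
t: 16.35
tool_pos: [562.5, -317.4, 243.3]
eef_rot: [-0.147, 0.989, 0.0, 0.0]
wrist_force: [0.5, -2.0, -0.8]
width: -0.2
finger_force: 0.0
```

View pics/fin.png

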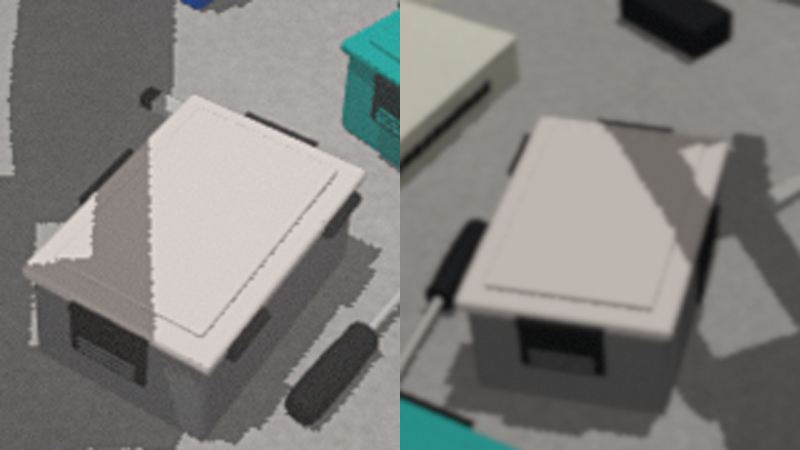

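All three clips hang flat: right at (110,345) and left at (560,345) in the crop, and the front along the wall at (705,255). The distance between the two end stops (239 mm against 241 mm expected) agrees. I'm handing in.

```bash
python3 -c "
from cell import order;print(order.job_done())"
```

```text
the job is handed in; nothing more can be done
None
```

All three clips on the large white-lidded case are folded down flat, each pressed onto its hard stop, and the job was handed in at about 16.5 s with the arm clear of everything.

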